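# Clamp a drilled bar with a spring-loaded wing knob

## Task

Clamp the flat steel bar in the bar clamp. First slide the bar along its guides until its front end is fully home against the end stop; then back the black wing knob off anticlockwise (seen from above) until it clicks down into the start of its thread, and turn it forward clockwise until it is tight and its foot presses firmly on the bar. Leave the bar home and clamped, let go, and do not disturb the tape measure, spanner and marker lying near.

Things in the scene. Friction and masses are not known exactly. Their poses are not given: they have to be found in the camera images.
- bar_clamp: Grey clamp fixed to the bench. Origin: on the bench top, amid the channel; x along the channel to the end stop, z up (mm below). Base plate x -100..110, y -50..50, top z 12. Guide rails x -30..85, inner faces y +/-21.5, tops z 20. Bridge over the channel x 35..85, y +/-46, z 52..63, on posts at y +/-40; the knob's upright axis is at x 60, y 0. A steel rib marks the bridge's edge towards -x.
- flat_bar: Loose, lightly oiled steel bar 120 x 40 x 16 mm, about 0.5 kg, two dark holes on top, flat on the base plate between the rails, along which it slides easily. Origin: centre of its underside; x along it towards the stop. It starts 20 to 50 mm short of the stop. Its tail always sticks out behind the rails (95 mm behind the knob's axis when home). The foot clears it until the knob is screwed down.
- bar_front (a point): Centre of the bar's front end face, 60 mm ahead of its origin, 8 mm above its underside.
- bar_tail (a point): Centre of the bar's rear end face, 60 mm behind its origin, 8 mm above its underside: push here, at 4 to 14 mm above the base plate.
- stop_face (a point): Point on the face of the dark end stop (bar_clamp x 85, z 20; stop 57 mm wide, top z 29) that the bar's front end must meet.
- knob_grip (a point): Point on the knob's axis in the upright wing, 12 mm below the wing's top, 17 mm above the round hub; x along the wing, z up. Wing 56 long, 14 thick, 29 mm high, flat sides. Hub 56 mm across, 35 high, with a steel nib on its side that points at the bridge's rib at wing_knob = 0. Turns, rises and falls with the knob; 134 mm above the bench at knob_lift = 0.
- wing_knob (a joint): Turn of the black knob, rad, growing clockwise from above (forward). Hard stops at -0.45 and 1.65; takes 0.1 Nm, 0.25 when tight; stays where left. Starts at 0.6 to 1.3, its lug riding on top of the thread: forward from there never engages. Backed to under about 0.05 (say -0.2) it drops into the thread start; forward from there screws it down. The foot meets the bar at about 0.9; tight at 1.4 or more.
- knob_lift (a joint): Height of the knob, m, growing upward. On top of the thread it reads about -0.0005 - 0.005 x turn; its weight and a spring press it down with 2 to 4 N. At the thread start it clicks down over 10 mm, to about -0.013, if the fingers let it slide or follow it. Screwed in it reads about -0.010 - 0.005 x turn: some -0.018 when tight.
- clamp_foot: Round steel pressure foot, 22 mm across, 5 mm high, under the bridge on the knob's axis; sprung (2 N per mm, 4 N preload) and moved up and down by the knob. Origin: on the knob's axis, 42.5 mm below the foot's underside (so nearly at bench level).
- tape_measure: Yellow tape measure 37 x 74 x 64 mm, a bystander; origin under its centre.
- spanner: Steel combination spanner 168 mm long, 10 mm high, a bystander; origin under its centre.
- marker: Black marker pen 132 mm long, 17 mm thick, a bystander; origin under its centre.

How it is judged (in metres and radians):
On the way, in this order (a step that is already met when the one before it is completed fails the run):
1. the bar's front is within 3 mm of the end stop (x of bar_front in the frame of bar_clamp above 0.082 m), for 0.2 s.
2. the knob is backed to below 0.25 rad and has clicked down into the thread start (value of joint wing_knob below 0.25 rad and value of joint knob_lift below -0.008 m), for 0.1 s.
At the end, for the whole second after the job is handed in: The bar lies at rest with its front within 3 mm of the end stop; the knob is engaged in its thread and turned forward past 1.1 rad (knob_lift below -0.0135), and the foot presses on the bar with more than 5 N (x of bar_front in the frame of bar_clamp above 0.082 m and value of joint wing_knob above 1.1 rad and value of joint knob_lift below -0.0135 m and contact force between clamp_foot and flat_bar above 5 N and linear speed of flat_bar below 0.01 m/s); the robot touches nothing.
It fails at once if a bystander is moved by more than 25 mm (distance of any of tape_measure, spanner, marker from where it was at the start of the episode above 0.025 m).
It also fails if it takes over 51 s, if anything falls off the work surface, if the arm or the gripper's body presses on something with over 40 N, if the wrist force passes 120 N, or if a joint passes its speed limit or range.

## Robot

A 6-joint arm with a two-finger parallel gripper is mounted at the origin on a cart in front of the work surface, level with it; the furniture and walls round the work are solid. World frame = base frame: x ahead of the robot, y to its left, z up, the work surface at z = 0. Lengths are in mm, angles in rad, forces in N, time in s.
With the tool pointing down it reaches from about 275 to 750 mm from the base axis. Payload 10.2 kg.
Tool frame: the origin (TCP) lies at the very end of the fingers, on their centre line; the grasp point (between the pads) lies 19 mm behind it; z points along the fingers, y is the line along which they close (so a half turn about z gives the same grasp; the last joint's range is limited). The gripper opens to 85 mm and grips with 20 to 120 N. Pads are 22 mm wide; open, the fingers measure 114 mm over their backs; the gripper's body (76 mm by 85 mm) begins 54 mm behind the grasp point. The pads swing forward as they close: fully open they stand 13 mm farther back than shut.
Start: joints at [-1.552, 0.313, 1.498, -0, 1.331, -0.223], TCP at [125.698, -509.736, 231.294] pointing down, gripper open.
Joint ranges: [-2.94, 2.94], [-0.97, 2.17], [0.19, 2.56], [-1.23, 4.37], [0.02, 3.11], [-2.88, 2.88]. Speed limits (rad/s): [2.39, 2.39, 3.01, 3.14, 3.14, 3.14].

## Interface

Orientations are given as a unit quaternion [w, x, y, z].
In Python, from rig import monitor, eyes, job gives the robot as it stands. The module is installed in compiled form; this text tells all that it offers.
- The arm moves only by the tool send_rows, never from a script. Its argument "targets" is one flat list of numbers, 7 for each row, row after row: the turn, a rotation vector about the tool's x, y, z in degrees, then the shift along the tool's x, y, z in units of 60 mm (1.0 is 60 mm), then the opening, from -1 (shut) to 1 (fully open), so that 0 is half open. A call has 1 to 5 rows; each row shifts and turns the commanded pose from where the row before left it, along the tool's axes as they then stand; what a row does not reach is not made up. A row lasts 1/8 s, in which the tool goes at most 62.5 mm and 10.7 degrees, less where a joint would pass 70% of its speed; a pose out of reach is approached as far as the arm can. A call is refused whole if a number of a shift passes 1 or a number of a turn 10.7, either way. A call with a gripper value outside its range is refused whole. The fingers move at their own pace and stop on an object; "newtons" is the grip in N (left out, the last holds). Time passes only in rows, so rows that do not move let the fingers close. It gives the time, the measured TCP pose, the force, the opening and the grip force at its end, in the units of the state.
- monitor.sense(): the state, without advancing time (a new reading comes with each control period).
- eyes.capture(name): name is "side" or "top" or "wrist"; returns a dict with "img" (480x640x3 uint8, red, green, blue), "K" (3x3 intrinsics, pixels), "R" (3x3) and "t" (3): a world point X has camera coordinates R X + t. Camera axes: x right, y down, z forward; pixel columns grow to the right and rows downward; lengths in mm; the calibration is good to about 2 mm. The wrist camera is an equidistant fisheye: a pixel r from the principal point sees the ray r / f radians off the axis. A picture is of the moment at which its call begins. There is no depth.
- job.finish_job(): hands the job in; it is judged then, once.
The state is a dict: "time_s": time; "joints": joint angles; "dq": joint speeds; "tau": joint torques, N m; "eef_pos": TCP position; "ee_rot": TCP orientation; "force": force on the tool from outside, world axes, zero at the start; "wrist_torque": the same for the moment, N m; "grip_width": opening from 0.0 (shut) to 1.0 (fully open); "grip_force": force on a finger pad.
Only numpy, scipy, OpenCV 4.12 (cv2) and the standard library are available. Lean on these libraries where they do the work, as an engineer would, in place of code of your own. Each camera call takes 0.05 s, during which the arm holds its last target. There are 200 camera calls.

## Working session

There is one attempt and no reset: what is moved stays moved. The work goes in short steps, Python scripts to look and compute and a tool call to move; the robot and the scene stay as the last step left them, time stands still between calls to the robot, and variables do not carry over. Pictures are saved under pics/ and viewed, at most 10 in all, crops included, and the job is handed in when it is done.

Besides the shell and the picture viewer there is one more tool, called after ">>>" as a command line: name --argument value ..., lists and objects as JSON in quotes. send_rows: Moves the arm, as the interface text tells. Its arguments: {"type":"object","properties":{"targets":{"type":"array","items":{"type":"number"}},"newtons":{"type":"number"}},"required":["targets"]}

```bash
mkdir -p pics; python3 - <<'E'
from rig import monitor, eyes
import cv2,pickle
d={}
for n in("side","top"):
    c=eyes.capture(n);d[n]=c;cv2.imwrite(f"pics/{n}0.png",c["img"][...,::-1])
    print(n,c["K"].round(1).tolist(),c["R"].round(3).tolist(),c["t"].round(1).tolist())
pickle.dump(d,open("c0.pkl","wb"))
print(monitor.sense())
E
```

```text
side [[434.2, 0.0, 330.2], [0.0, 434.2, 232.5], [0.0, 0.0, 1.0]] [[0.974, -0.226, 0.025], [-0.081, -0.447, -0.891], [0.213, 0.865, -0.454]] [-594.9, 166.1, 964.5]
top [[461.4, 0.0, 321.6], [0.0, 461.4, 235.4], [0.0, 0.0, 1.0]] [[0.023, -1.0, -0.015], [-0.992, -0.021, -0.127], [0.126, 0.018, -0.992]] [3.6, 600.7, 1140.1]
{'time_s': 0.1, 'joints': array([-1.55242556e+00,  3.13386979e-01,  1.49834961e+00,  1.64872903e-05,
        1.33099520e+00, -2.23375939e-01]), 'dq': array([-0.00093163, -0.00075566, -0.002635  ,  0.00108196, -0.00257239,
        0.00148549]), 'tau': array([ 1.62866883e-03, -4.12905085e+01, -2.60142034e+01, -2.29788729e-04,
        3.11573895e-03,  1.02865368e-05]), 'eef_pos': array([ 125.6847363 , -509.50332459,  230.80025001]), 'ee_rot': array([-5.65755556e-04,  9.92703782e-01,  1.20577266e-01,  6.62442517e-05]), 'force': array([-0.77984884, -0.1770325 ,  0.15727935]), 'wrist_torque': array([-0.00645104, -0.03000228,  0.05174544]), 'grip_force': 0.0, 'grip_width': 0.9966741700180063}
```

View pics/side0.png

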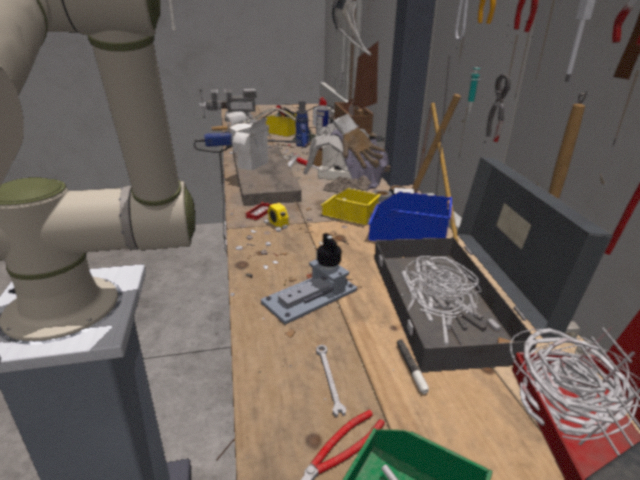

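View pics/top0.png

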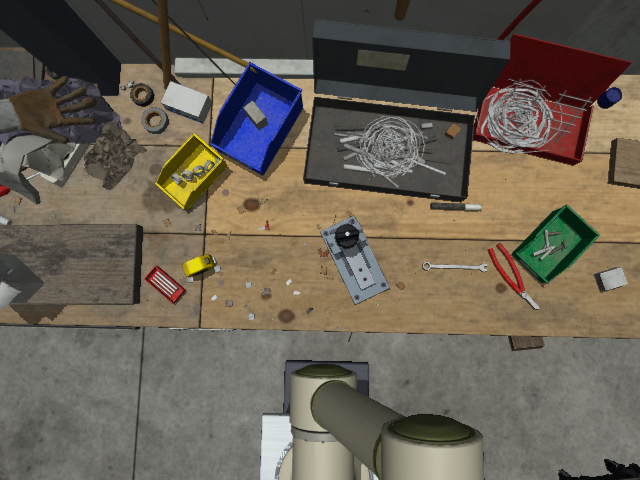

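The side view shows the clamp at about (310,290), with its knob at (328,255). In the top view the base plate's corners are near (321,226), (350,216), (388,290) and (356,304). The stop is towards +x and slightly +y, the knob is at (346,235) and the tail is towards the robot. The bystanders are well clear. Next I'll take enlarged crops.

```bash
python3 - <<'E'
import cv2,pickle
import numpy as np
d=pickle.load(open("c0.pkl","rb"))
t=d["top"]["img"][205:315,300:410];s=d["side"]["img"][225:325,255:365]
a=cv2.resize(t,(550,550),interpolation=cv2.INTER_CUBIC)
cv2.imwrite("pics/t1.png",a[...,::-1])
cv2.imwrite("pics/s1.png",cv2.resize(s,(660,600),interpolation=cv2.INTER_CUBIC)[...,::-1])
E
cat > h.py <<'E'
import numpy as np
def ray(c,u,v):
    R,t,K=c["R"],c["t"],c["K"]
    p=[(u-K[0,2])/K[0,0],(v-K[1,2])/K[1,1]]
    d=R.T@np.array([*p,1.]); return -R.T@t, d/np.linalg.norm(d)
def onz(c,u,v,z):
    o,d=ray(c,u,v); return o+d*(z-o[2])/d[2]
def tri(rays):
    A=sum(np.eye(3)-np.outer(d,d) for o,d in rays);b=sum((np.eye(3)-np.outer(d,d))@o for o,d in rays)
    return np.linalg.solve(A,b)
E
```

```text
(no output)
```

View pics/t1.png

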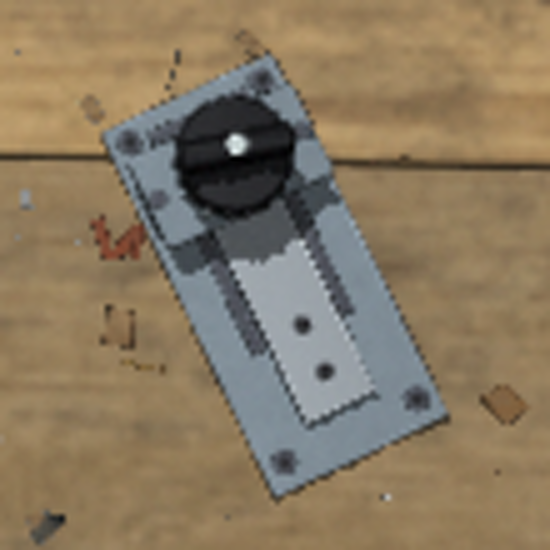

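View pics/s1.png

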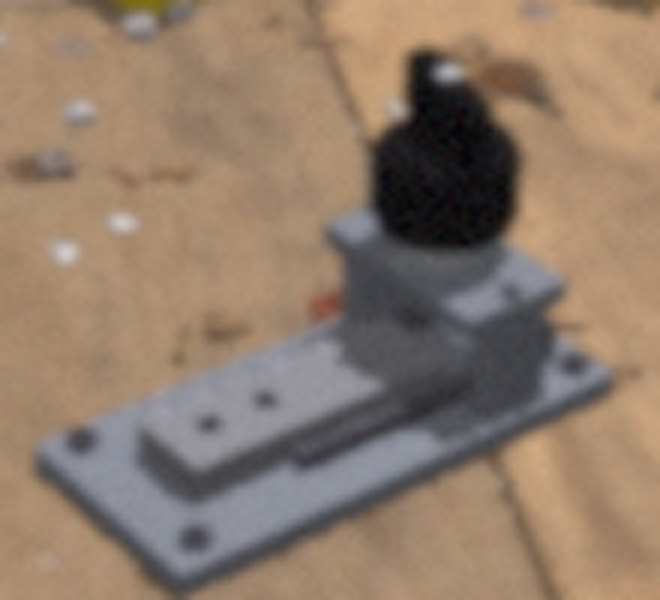

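```bash
python3 - <<'E'
import pickle
from h import *
d=pickle.load(open("c0.pkl","rb"));T,S=d["top"],d["side"]
t=lambda u,v:(300+(u+.5)/5-.5,205+(v+.5)/5-.5)
s=lambda u,v:(255+(u+.5)/6-.5,225+(v+.5)/6-.5)
P={}
for n,a,b in [("scr tail-y",(417,398),(195,537)),("scr tail+y",(285,461),(80,440)),("scr front-y",(262,80),(575,363)),("hole rear",(325,371),(208,424)),("hole fr",(303,324),(265,399)),("knob dot",(236,144),(449,72)),("tailtop -y",(378,393),(197,470)),("tailtop +y",(308,425),(143,428))]:
    P[n]=tri([ray(T,*t(*a)),ray(S,*s(*b))]);print(n,P[n].round(1))
C=np.array([onz(T,*t(*p),12) for p in [(104,134),(272,55),(449,417),(276,497)]])
print(C.round(1).tolist(), C.mean(0).round(1))
fx=(C[0]+C[1]-C[2]-C[3])/2;print("len",np.linalg.norm(fx),"yaw",np.degrees(np.arctan2(fx[1],fx[0])))
fy=(C[0]+C[3]-C[1]-C[2])/2;print("wid",np.linalg.norm(fy),"yaw",np.degrees(np.arctan2(-fy[0],fy[1])))
W=[onz(T,*t(*p),146) for p in[(180,158),(293,130)]];w=W[0]-W[1]
print("wing",np.linalg.norm(w),np.degrees(np.arctan2(w[1],w[0])),np.mean(W,0))
E
```

```text
scr tail-y [ 481.2 -142.8   17. ]
scr tail+y [447.3 -75.6  16.9]
scr front-y [644.9 -61.2  16.8]
hole rear [493.3 -94.5  31. ]
hole fr [516.8 -83.   31.4]
knob dot [594.1 -43.5 143.6]
tailtop -y [ 484.1 -121.6   30.6]
tailtop +y [467.9 -86.7  27.1]
[[614.2, 20.9, 12.0], [657.9, -66.2, 12.0], [471.3, -159.7, 12.0], [428.6, -71.6, 12.0]] [543.  -69.2  12. ]
len 208.06619410947823 yaw 26.547602757862354
wid 97.73125175989185 yaw 26.239965681394775
wing 54.023044851351756 105.24201099436299 [592.62040858 -43.44453977 146.        ]
```

Base plate measures 208 x 98 mm (text says 210 x 100), at yaw 26.4°, with the clamp origin near (538.5,-71.4). The knob dot triangulates to (594,-43.5,144), which fits the expected axis (592,-45). The tail is at clamp x ≈ -70, so the gap is about 35 mm. I'll turn to yaw 26.4° and travel with the fingers shut.

>>> send_rows --targets '[0,0,-6.3,0,0,0,-1,0,0,-6.3,0,0,0,-1]' --newtons 40

```text
time_s: 0.35
eef_pos: [125.7, -509.6, 230.9]
ee_rot: [-0.0, 0.973, 0.231, 0.0]
force: [0.1, 0.2, 0.3]
grip_width: 0.606
grip_force: 0.0
```

>>> send_rows --targets '[0,0,0,0.78,-0.35,0,-1,0,0,0,0.78,-0.35,0,-1,0,0,0,0.78,-0.35,0,-1,0,0,0,0.78,-0.35,0,-1,0,0,0,0.78,-0.35,0,-1]'

```text
time_s: 0.98
eef_pos: [289.2, -310.0, 231.2]
ee_rot: [-0.0, 0.974, 0.229, -0.0]
force: [0.7, -0.1, 0.4]
grip_width: -0.003
grip_force: 0.0
```

>>> send_rows --targets '[0,0,0,0.78,-0.35,0,-1,0,0,0,0.78,-0.35,0,-1,0,0,0,0.78,-0.35,0,-1,0,0,0,0.78,-0.35,0,-1,0,0,0,0.78,-0.35,0,-1]'

```text
time_s: 1.6
eef_pos: [451.9, -111.7, 231.2]
ee_rot: [-0.0, 0.973, 0.229, -0.0]
force: [0.3, -1.3, 0.2]
grip_width: 0.003
grip_force: 0.0
```

```bash
python3 - <<'E'
from rig import monitor, eyes
import cv2,pickle
c=eyes.capture("wrist");pickle.dump(c,open("w1.pkl","wb"));cv2.imwrite("pics/w1.png",c["img"][...,::-1])
print(c["K"].round(1).tolist(),c["R"].round(3).tolist(),c["t"].round(1).tolist())
s=monitor.sense();print({k:s[k] for k in("time_s","joints","eef_pos","ee_rot","force","grip_width")})
E
```

```text
[[371.6, 0.0, 328.8], [0.0, 371.6, 232.6], [0.0, 0.0, 1.0]] [[0.446, -0.895, 0.0], [-0.864, -0.431, 0.259], [-0.232, -0.116, -0.966]] [-302.6, 310.1, 470.8]
{'time_s': 1.65, 'joints': array([-0.48612148,  0.18409935,  1.66420163,  0.00238947,  1.29330172,
        0.61912521]), 'eef_pos': array([ 454.20295979, -107.80620438,  231.07823274]), 'ee_rot': array([-8.67994090e-04,  9.73104858e-01,  2.30359752e-01,  7.52915640e-04]), 'force': array([-0.77483493,  4.96645714, -0.94033776]), 'grip_width': 0.0032723533558562017}
```

View pics/w1.png

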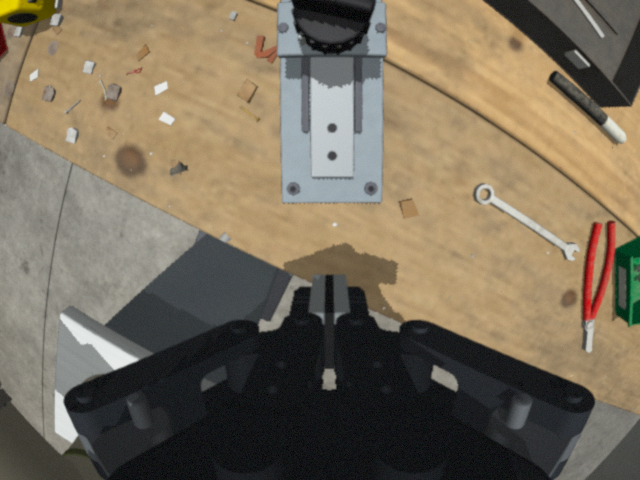

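The wrist view shows the clamp square with the tool: tail edge at (312..355,178), rear screws at (293,188) and (371,188), holes at (332,128) and (332,156). I'll check the positions from this view.

```bash
cat >> h.py <<'E'
def fray(c,u,v):
    K=c["K"];x,y=u-K[0,2],v-K[1,2];r=np.hypot(x,y);th=r/K[0,0]
    d=c["R"].T@np.array([np.sin(th)*x/r,np.sin(th)*y/r,np.cos(th)]);return -c["R"].T@c["t"],d
def fonz(c,u,v,z):
    o,d=fray(c,u,v);return o+d*(z-o[2])/d[2]
O=np.array([538.5,-71.4]);A=np.radians(26.4);RC=np.array([[np.cos(A),np.sin(A)],[-np.sin(A),np.cos(A)]])
def cl(p): return np.append(RC@(np.asarray(p)[:2]-O),p[2])
E
python3 - <<'E'
import pickle
from h import *
w=pickle.load(open("w1.pkl","rb"));T=pickle.load(open("c0.pkl","rb"))["top"]
t=lambda u,v:(300+(u+.5)/5-.5,205+(v+.5)/5-.5)
for n,a,b in [("s-y",(371,188),(417,398)),("s+y",(293,188),(285,461)),("hr",(332,156),(325,371)),("hf",(332,128),(303,324)),("t-y",(355,178),(378,393)),("t+y",(312,177),(308,425))]:
    p=tri([fray(w,*a),ray(T,*t(*b))]);print(n,p.round(1),"clamp",cl(p).round(1))
print("plate rear",[cl(fonz(w,*q,12)).round(1) for q in((281,202),(383,202))])
print("tail z28",[cl(fonz(w,*q,28)).round(1) for q in((312,177),(355,178))])
print("tcp",cl([454.2,-107.8,0]))
E
```

```text
s-y [ 481.8 -147.8  -20.7] clamp [-84.8 -43.2 -20.7]
s+y [447.6 -75.2   0.7] clamp [-83.1  37.    0.7]
hr [ 4.944e+02 -9.590e+01 -1.000e-01] clamp [-50.4  -2.3  -0.1]
hf [518.3 -83.   20.4] clamp [-23.2  -1.4  20.4]
t-y [ 483.8 -127.3  -21.2] clamp [-73.9 -25.8 -21.2]
t+y [466.2 -87.4  -1.4] clamp [-71.9  17.8  -1.4]
plate rear [array([-94.3,  49.1,  12. ]), array([-94.1, -52.6,  12. ])]
tail z28 [array([-67.7,  17.2,  28. ]), array([-68.5, -23. ,  28. ])]
tcp [-91.69322191   4.87883753   0.        ]
```

The arm was still settling during that picture. I'll descend part way and measure again at rest from there.

>>> send_rows --targets '[0,0,0,0,0,1,-1,0,0,0,0,0,0.5,-1,0,0,0,0,0,0,-1,0,0,0,0,0,0,-1,0,0,0,0,0,0,-1]'

```text
time_s: 2.28
eef_pos: [451.7, -113.6, 142.6]
ee_rot: [0.001, 0.973, 0.229, 0.001]
force: [0.1, -0.0, 0.8]
grip_width: -0.002
grip_force: 0.0
```

```bash
python3 - <<'E'
from rig import monitor, eyes
import cv2,pickle
c=eyes.capture("wrist");pickle.dump(c,open("w2.pkl","wb"));cv2.imwrite("pics/w2.png",c["img"][...,::-1])
s=monitor.sense();print({k:s[k] for k in("time_s","eef_pos","ee_rot","force")})
from h import *
print(cl(s["eef_pos"]))
E
```

```text
{'time_s': 2.325, 'eef_pos': array([ 451.63185125, -113.56711361,  142.44434021]), 'ee_rot': array([7.38910703e-04, 9.73484133e-01, 2.28751822e-01, 8.37338192e-04]), 'force': array([0.26198932, 0.4753208 , 0.22177816])}
[-96.55780454   0.85505534 142.44434021]
```

View pics/w2.png

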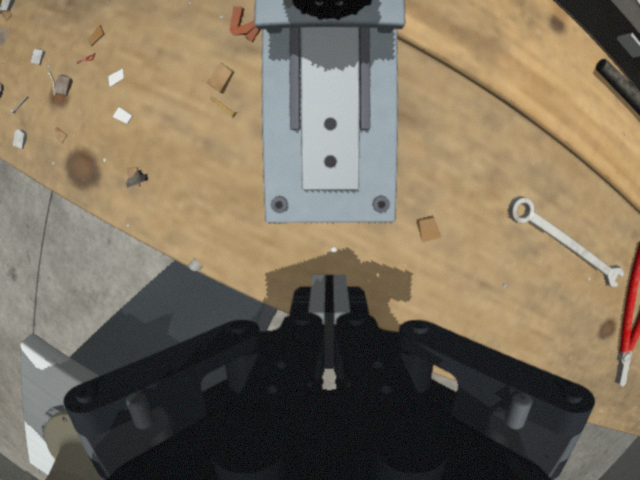

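```bash
python3 - <<'E'
import pickle
from h import *
w=pickle.load(open("w2.pkl","rb"));T=pickle.load(open("c0.pkl","rb"))["top"]
t=lambda u,v:(300+(u+.5)/5-.5,205+(v+.5)/5-.5)
for n,a,b in [("s-y",(381,204),(417,398)),("s+y",(280,204),(285,461)),("hr",(330,161),(325,371)),("hf",(330,124),(303,324)),("t-y",(358,189),(378,393)),("t+y",(303,189),(308,425))]:
    p=tri([fray(w,*a),ray(T,*t(*b))]);print(n,p.round(1),"clamp",cl(p).round(1))
print("plate rear",[cl(fonz(w,*q,12)).round(1) for q in((265,222),(395,221))])
print("tail z28",[cl(fonz(w,*q,28)).round(1) for q in((303,189),(358,189))])
print("rails top",[cl(fonz(w,*q,20)).round(1) for q in((300,129),(361,129))])
E
```

```text
s-y [ 481.7 -146.2   -7.2] clamp [-84.2 -41.8  -7.2]
s+y [447.4 -75.4   1.8] clamp [-83.4  36.9   1.8]
hr [494.4 -95.7  -1.2] clamp [-50.3  -2.2  -1.2]
hf [518.  -82.6  29.9] clamp [-23.3  -0.9  29.9]
t-y [ 483.6 -126.3  -18.7] clamp [-73.6 -24.7 -18.7]
t+y [466.2 -86.7   3.3] clamp [-71.6  18.4   3.3]
plate rear [array([-94.5,  48.3,  12. ]), array([-93.6, -51.1,  12. ])]
tail z28 [array([-67. ,  17.7,  28. ]), array([-66.9, -20.9,  28. ])]
rails top [array([-24.8,  20.1,  20. ]), array([-24.7, -23.1,  20. ])]
```

The wrist view disagrees with top+side by about 5 mm in x. That doesn't matter for a contact-guided push. I'll go down to z ≈ 18 behind the tail.

>>> send_rows --targets '[0,0,0,0,0.01,0.8,-1,0,0,0,0,0,0.8,-1,0,0,0,0,0,0.46,-1,0,0,0,0,0,0,-1,0,0,0,0,0,0,-1]'

```text
time_s: 2.95
eef_pos: [452.3, -114.2, 19.1]
ee_rot: [0.001, 0.973, 0.229, 0.001]
force: [0.7, -0.0, -0.2]
grip_width: -0.004
grip_force: 0.0
```

>>> send_rows --targets '[0,0,0,0.15,0,0,-1,0,0,0,0.15,0,0,-1,0,0,0,0.15,0,0,-1,0,0,0,0.1,0,0,-1,0,0,0,0,0,0,-1]'

```text
time_s: 3.58
eef_pos: [481.4, -98.8, 17.7]
ee_rot: [0.0, 0.973, 0.229, 0.0]
force: [-0.8, 0.3, 0.1]
grip_width: -0.001
grip_force: 0.0
```

>>> send_rows --targets '[0,0,0,0.08,0,0,-1,0,0,0,0.07,0,0,-1,0,0,0,0.05,0,0,-1,0,0,0,0.03,0,0,-1,0,0,0,0,0,0,-1]'

```text
time_s: 4.2
eef_pos: [493.6, -92.9, 17.7]
ee_rot: [0.0, 0.973, 0.229, 0.0]
force: [0.6, -0.0, -0.4]
grip_width: -0.005
grip_force: 0.0
```

>>> send_rows --targets '[0,0,0,0.03,0,0,-1,0,0,0,0.02,0,0,-1,0,0,0,0,0,0,-1]'

```text
time_s: 4.58
eef_pos: [496.2, -91.6, 17.8]
ee_rot: [0.0, 0.973, 0.229, 0.0]
force: [-1.0, 0.1, 1.0]
grip_width: -0.001
grip_force: 0.5
```

>>> send_rows --targets '[0,0,0,0.03,0,0,-1,0,0,0,0.03,0,0,-1,0,0,0,0,0,0,-1]'

```text
time_s: 4.95
eef_pos: [499.5, -89.9, 17.7]
ee_rot: [0.0, 0.973, 0.229, 0.0]
force: [0.0, -0.2, 0.1]
grip_width: 0.003
grip_force: 0.2
```

>>> send_rows --targets '[0,0,0,0.03,0,0,-1,0,0,0,0.03,0,0,-1,0,0,0,0,0,0,-1]'

```text
time_s: 5.32
eef_pos: [500.3, -89.3, 17.6]
ee_rot: [-0.0, 0.973, 0.229, -0.003]
force: [-15.0, -10.4, 9.4]
grip_width: 0.004
grip_force: 9.4
```

Firm contact (18 N) with the TCP at clamp x ≈ -42, so the bar is home against the stop. I'll back off, rise, and look at the knob.

>>> send_rows --targets '[0,0,0,-0.25,0,0,-1,0,0,0,-0.25,0,-0.2,-1,0,0,0,0,0,-1,-1,0,0,0,0,0,-1,0.2,0,0,0,0,0,-1,0.2]'

```text
time_s: 5.95
eef_pos: [475.3, -101.6, 211.8]
ee_rot: [0.0, 0.973, 0.229, 0.001]
force: [0.7, 0.4, 0.0]
grip_width: 0.416
grip_force: 0.0
```

>>> send_rows --targets '[0,0,0,0,0,-0.8,0.2,0,0,0,0.8,0,0,0.2,0,0,0,0,0,0,0.2,0,0,0,0,0,0,0.2,0,0,0,0,0,0,0.2]'

```text
time_s: 6.58
eef_pos: [518.0, -80.7, 257.6]
ee_rot: [-0.0, 0.974, 0.229, -0.0]
force: [0.2, 0.2, -0.8]
grip_width: 0.601
grip_force: 0.0
```

```bash
python3 - <<'E'
from rig import monitor, eyes
import cv2,pickle
c=eyes.capture("wrist");pickle.dump(c,open("w3.pkl","wb"))
cv2.imwrite("pics/w3.png",cv2.resize(c["img"][0:300,180:480],(600,600),interpolation=cv2.INTER_CUBIC)[...,::-1])
s=monitor.sense();print({k:s[k] for k in("time_s","eef_pos","ee_rot","force")})
E
```

```text
{'time_s': 6.625, 'eef_pos': array([518.07392758, -80.70433618, 257.68278703]), 'ee_rot': array([-4.04190045e-05,  9.73543244e-01,  2.28502841e-01, -3.75312976e-05]), 'force': array([-0.75875796,  0.01477612, -0.82280614])}
```

View pics/w3.png

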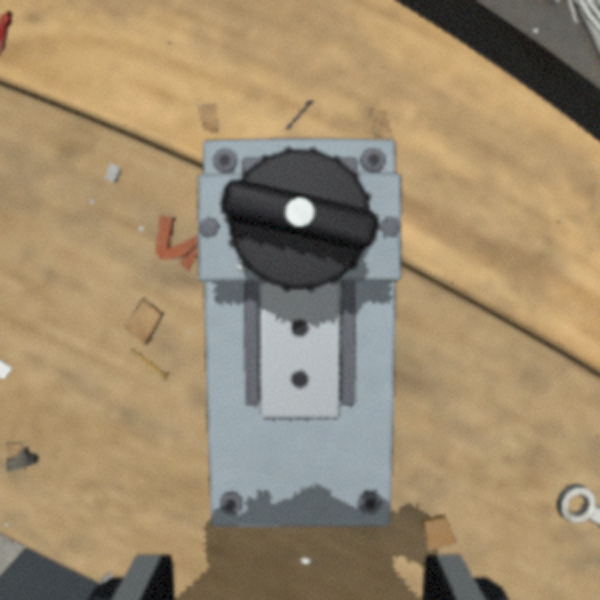

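The bar's tail now stands about 5 mm behind the rail ends, which is home. The wing runs from (228,198) to (374,228) around the dot at (300,212). A small bright speck at (239,264) is probably the nib, which would put the turn near 0.9 rad.

```bash
python3 - <<'E'
import pickle,cv2
from h import *
w=pickle.load(open("w3.pkl","rb"));D=pickle.load(open("c0.pkl","rb"));T=D["top"]
im=w["img"];g=im.min(2)
sub=g[95:118,318:342];ys,xs=np.nonzero(sub>190);u,v=xs.mean()+318,ys.mean()+95;print("dot",u,v)
t=lambda u,v:(300+(u+.5)/5-.5,205+(v+.5)/5-.5);s=lambda u,v:(255+(u+.5)/6-.5,225+(v+.5)/6-.5)
rs=[fray(w,u,v),ray(T,*t(236,144)),ray(D["side"],*s(449,72))]
print("wr+top",tri(rs[:2]),"wr+side",tri([rs[0],rs[2]]),"all",tri(rs),"on z144",fonz(w,u,v,144))
W=[fonz(w,180+a/2,b/2,144) for a,b in((228,198),(374,228))];q=W[0]-W[1];print("wing",np.linalg.norm(q),np.degrees(np.arctan2(q[1],q[0])))
# wing top edge via dark/very dark threshold
k=im[125:140,292:306].astype(int);print(k.min(2))
print("hub centre->nib z~100",[cl(fonz(w,180+239/2,264/2,z)).round(1) for z in(80,100)])
E
```

```text
dot 329.2647058823529 105.48529411764706
wr+top [597.26910595 -43.06390383 120.63624889] wr+side [596.2197557  -42.62161525 143.20675478] all [595.09575833 -43.04323978 143.33736792] on z144 [596.85790189 -42.79211219 144.        ]
wing 50.873524642548546 104.66396882696917
[[156 157 154 152 148 119  71  48  52  59  60  63  62  63]
 [154 159 154 159 153 138  99  56  49  55  57  64  64  64]
 [155 154 157 157 155 149 123  75  46  49  56  58  62  64]
 [156 157 159 156 156 154 133  92  57  42  46  57  63  61]
 [157 154 156 156 156 152 136 110  77  47  42  50  60  62]
 [155 161 157 156 155 156 147 130 100  63  35  47  45  58]
 [157 158 157 156 154 157 153 136 107  68  43  36  41  53]
 [157 159 154 158 156 161 166 167 137  90  50  41  37  40]
 [158 156 154 157 158 157 166 178 164 112  72  50  36  43]
 [158 155 158 155 156 156 157 160 158 123  91  73  54  39]
 [157 155 157 156 157 156 150 150 143 122  97  81  75  63]
 [155 154 156 157 156 155 157 151 145 133 102  86  87  78]
 [156 157 155 156 157 153 153 151 148 139 110  92  90  87]
 [146 147 147 147 145 146 147 141 140 135 117  95  88  87]
 [126 128 130 130 127 126 125 123 124 121 108  95  84  78]]
hub centre->nib z~100 [array([47.3, 25. , 80. ]), array([ 47.1,  23.4, 100. ])]
```

Knob axis ≈ (595,-43), wing yaw ≈ 105°, wing top at z ≈ 143. I'll move above it and turn the tool by 78.6°.

>>> send_rows --targets '[0,0,0,0.7,0,0,0.2,0,0,0,0.73,0.01,0,0.2,0,0,-9.8,0,0,0,0.2,0,0,-9.8,0,0,0,0.2,0,0,-9.8,0,0,0,0.2]'

```text
time_s: 7.25
eef_pos: [595.4, -43.0, 257.7]
ee_rot: [-0.0, 0.882, 0.471, -0.0]
force: [0.6, -0.5, -0.8]
grip_width: 0.599
grip_force: 0.0
```

>>> send_rows --targets '[0,0,-9.8,0,0,0,0.2,0,0,-9.8,0,0,0,0.2,0,0,-9.8,0,0,0,0.2,0,0,-9.8,0,0,0,0.2,0,0,-9.8,0,0,0,0.2]'

```text
time_s: 7.88
eef_pos: [595.3, -43.1, 257.7]
ee_rot: [-0.0, 0.608, 0.794, 0.0]
force: [0.4, 0.3, -0.4]
grip_width: 0.601
grip_force: 0.0
```

>>> send_rows --targets '[0,0,0,0,0,0.9,0.2,0,0,0,0,0,0.5,0.2,0,0,0,0,0,0,0.2,0,0,0,0,0,0,0.2]'

```text
time_s: 8.38
eef_pos: [596.2, -43.1, 175.5]
ee_rot: [0.001, 0.61, 0.792, 0.001]
force: [0.4, 0.6, 0.1]
grip_width: 0.6
grip_force: 0.0
```

```bash
python3 - <<'E'
from rig import monitor, eyes
import cv2,pickle
c=eyes.capture("wrist");pickle.dump(c,open("w4.pkl","wb"))
cv2.imwrite("pics/w4.png",c["img"][...,::-1])
s=monitor.sense();e=s["ee_rot"];import numpy as np
print(s["time_s"],s["eef_pos"],s["force"],np.degrees(2*np.arctan2(e[2],e[1])),s["joints"])
E
```

```text
8.425 [596.32293731 -43.03388886 175.62674669] [-0.7084486   0.16947726 -0.44147531] 104.84280898080137 [-2.67802602e-01  5.15588868e-01  1.34840379e+00 -2.09984449e-05
  1.27450342e+00 -5.26852389e-01]
```

View pics/w4.png

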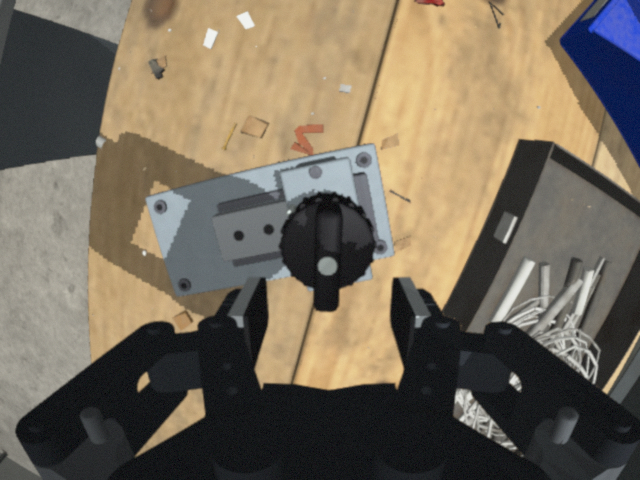

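Wing is upright in the image at u ≈ 327, midway between the fingers (~330), so it's aligned. Descend to z ≈ 118 and grip.

>>> send_rows --targets '[0,0,0,0,0,0.5,0.2,0,0,0,0,0,0.4,0.2,0,0,0,0,0,0.04,0.2,0,0,0,0,0,0,0.2,0,0,0,0,0,0,0.2]'

```text
time_s: 9.05
eef_pos: [596.3, -42.8, 118.8]
ee_rot: [0.001, 0.61, 0.793, 0.0]
force: [0.3, 0.3, -0.9]
grip_width: 0.601
grip_force: 0.0
```

>>> send_rows --targets '[0,0,0,0,0,0,-1,0,0,0,0,0,0,-1,0,0,0,0,0,0,-1,0,0,0,0,0,0,-1]' --newtons 30

```text
time_s: 9.55
eef_pos: [595.6, -42.8, 117.6]
ee_rot: [0.0, 0.61, 0.793, -0.0]
force: [-2.7, -0.2, 4.0]
grip_width: 0.158
grip_force: 31.6
```

Gripped at about 13.4 mm, as expected for the 14 mm wing. Now back it off anticlockwise, following the rise.

>>> send_rows --targets '[0,0,-9,0,0,-0.013,-1,0,0,-9,0,0,-0.013,-1,0,0,-9,0,0,-0.013,-1,0,0,-9,0,0,-0.013,-1,0,0,0,0,0,0,-1]'

```text
time_s: 10.18
eef_pos: [595.8, -42.8, 120.6]
ee_rot: [0.0, 0.336, 0.942, -0.0]
force: [-1.3, -0.5, 2.9]
grip_width: 0.157
grip_force: 31.2
```

```bash
cat > st.py <<'E'
from rig import monitor
import numpy as np
s=monitor.sense();e=s["ee_rot"]
print(s["time_s"],s["eef_pos"].round(1),"F",s["force"].round(1),"M",s["wrist_torque"].round(2),"yaw",np.degrees(2*np.arctan2(e[2],e[1])).round(1),"j6",s["joints"][5].round(2),"w",s["grip_width"].round(3),s["grip_force"])
E
python3 st.py
```

```text
Traceback (most recent call last):
  File "st.py", line 4, in <module>
    print(s["time_s"],s["eef_pos"].round(1),"F",s["force"].round(1),"M",s["wrist_torque"].round(2),"yaw",np.degrees(2*np.arctan2(e[2],e[1])).round(1),"j6",s["joints"][5].round(2),"w",s["grip_width"].round(3),s["grip_force"])
                                                                                                                                                                                       ^^^^^^^^^^^^^^^^^^^^^
AttributeError: 'float' object has no attribute 'round'
```

>>> send_rows --targets '[0,0,-9,0,0,-0.013,-1,0,0,-9,0,0,-0.013,-1,0,0,0,0,0,0,-1]'

```text
time_s: 10.55
eef_pos: [595.4, -42.7, 121.3]
ee_rot: [-0.0, 0.185, 0.983, 0.0]
force: [0.5, -0.8, -4.1]
grip_width: 0.154
grip_force: 30.2
```

```bash
sed -i 's/s\["grip_width"\].round(3)/s["grip_width"]/' st.py; python3 st.py
```

```text
10.55 [595.4 -42.7 121.3] F [ 0.5 -0.8 -4.1] M [-0.17 -0.18  0.02] yaw 158.6 j6 -1.47 w 0.1541168113333503 30.21112561225891
```

>>> send_rows --targets '[0,0,-6,0,0,0,-1,0,0,-6,0,0,0,-1,0,0,0,0,0,0,-1]'

```text
time_s: 10.92
eef_pos: [595.5, -42.6, 121.5]
ee_rot: [-0.0, 0.082, 0.997, 0.0]
force: [0.9, -0.9, -5.1]
grip_width: 0.16
grip_force: 30.2
```

```bash
python3 st.py
```

```text
10.925 [595.5 -42.6 121.5] F [ 0.9 -0.9 -5.1] M [-0.21 -0.12  0.05] yaw 170.6 j6 -1.67 w 0.16027475989631826 30.197970271110535
```

Force z flipped from +3 to -5 N, so the knob is hanging in the fingers past the thread start. I'll follow it down, checking for a seat.

>>> send_rows --targets '[0,0,-3,0,0,0,-1,0,0,0,0,0,0.05,-1,0,0,0,0,0,0.05,-1,0,0,0,0,0,0,-1]'

```text
time_s: 11.42
eef_pos: [595.6, -42.7, 115.7]
ee_rot: [-0.0, 0.054, 0.999, 0.0]
force: [-0.8, -1.3, -2.7]
grip_width: 0.158
grip_force: 30.7
```

```bash
python3 st.py
```

```text
11.425 [595.6 -42.7 115.7] F [-0.8 -1.3 -2.7] M [-0.09  0.09 -0.07] yaw 173.8 j6 -1.73 w 0.1576584374488634 30.661017894744873
```

>>> send_rows --targets '[0,0,0,0,0,0.05,-1,0,0,0,0,0,0,-1]'

```text
time_s: 11.68
eef_pos: [595.6, -42.6, 112.9]
ee_rot: [-0.0, 0.054, 0.999, 0.0]
force: [-1.2, -1.9, -0.7]
grip_width: 0.156
grip_force: 30.9
```

```bash
python3 st.py
```

```text
11.675 [595.6 -42.6 112.9] F [-1.2 -1.9 -0.7] M [-0.03  0.13 -0.1 ] yaw 173.8 j6 -1.73 w 0.15568037621602418 30.864506363868713
```

>>> send_rows --targets '[0,0,0,0,0,0.03,-1,0,0,0,0,0,0.03,-1,0,0,0,0,0,0,-1]'

```text
time_s: 12.05
eef_pos: [595.7, -42.7, 109.4]
ee_rot: [0.0, 0.054, 0.999, 0.0]
force: [-2.3, 0.6, -0.2]
grip_width: 0.16
grip_force: 31.0
```

```bash
python3 st.py
```

```text
12.05 [595.7 -42.7 109.4] F [-2.3  0.6 -0.2] M [ 0.01  0.26 -0.11] yaw 173.9 j6 -1.73 w 0.1596799129192187 31.02600395679474
```

>>> send_rows --targets '[0,0,0,0,0,0.03,-1,0,0,0,0,0,0.0,-1]'

```text
time_s: 12.3
eef_pos: [595.8, -42.7, 108.1]
ee_rot: [0.0, 0.054, 0.999, -0.0]
force: [-2.3, -0.9, 5.4]
grip_width: 0.156
grip_force: 31.8
```

```bash
python3 st.py
```

```text
12.3 [595.8 -42.7 108.1] F [-2.3 -0.9  5.4] M [ 0.09  0.57 -0.13] yaw 173.9 j6 -1.73 w 0.15577533859927883 31.780714988708496
```

It dropped 13.4 mm and seated, matching the expected click. Now turn forward (clockwise): no feed at first, then following the thread down.

>>> send_rows --targets '[0,0,9,0,0,-0.01,-1,0,0,9,0,0,-0.01,-1,0,0,9,0,0,0,-1,0,0,0,0,0,0,-1]'

```text
time_s: 12.8
eef_pos: [595.6, -42.7, 108.8]
ee_rot: [0.0, 0.285, 0.959, -0.0]
force: [-2.6, 0.4, 0.4]
grip_width: 0.155
grip_force: 31.1
```

```bash
python3 st.py
```

```text
12.8 [595.6 -42.7 108.8] F [-2.6  0.4  0.4] M [-0.1   0.27 -0.09] yaw 146.9 j6 -1.26 w 0.15470881319764257 31.083637475967407
```

>>> send_rows --targets '[0,0,9,0,0,0.01,-1,0,0,9,0,0,0.013,-1,0,0,0,0,0,0,-1]'

```text
time_s: 13.18
eef_pos: [595.8, -42.8, 108.0]
ee_rot: [0.0, 0.431, 0.903, -0.0]
force: [-3.6, -0.2, 6.7]
grip_width: 0.152
grip_force: 31.8
```

```bash
python3 st.py
```

```text
13.175 [595.8 -42.8 108. ] F [-3.6 -0.2  6.7] M [-0.08  0.58 -0.09] yaw 129.0 j6 -0.95 w 0.15175091552675135 31.763007044792175
```

>>> send_rows --targets '[0,0,9,0,0,0.01,-1,0,0,9,0,0,0.013,-1,0,0,0,0,0,0,-1]' --newtons 45

```text
time_s: 13.55
eef_pos: [595.8, -42.8, 107.0]
ee_rot: [0.001, 0.567, 0.824, 0.0]
force: [-3.9, -0.1, 7.4]
grip_width: 0.15
grip_force: 49.6
```

```bash
python3 st.py
```

```text
13.55 [595.8 -42.8 107. ] F [-3.9 -0.1  7.4] M [-0.13  0.86 -0.05] yaw 111.0 j6 -0.63 w 0.14974021291572917 49.62256371974945
```

>>> send_rows --targets '[0,0,9,0,0,0.013,-1,0,0,9,0,0,0.013,-1,0,0,0,0,0,0,-1]'

```text
time_s: 13.92
eef_pos: [595.9, -42.9, 105.8]
ee_rot: [0.001, 0.688, 0.725, 0.0]
force: [-4.5, 0.4, 10.6]
grip_width: 0.153
grip_force: 50.0
```

```bash
python3 st.py
```

```text
13.925 [595.9 -42.9 105.8] F [-4.5  0.4 10.6] M [-0.07  1.08 -0.04] yaw 93.0 j6 -0.32 w 0.1534255554037928 50.02466261386871
```

>>> send_rows --targets '[0,0,8,0,0,0.01,-1,0,0,7,0,0,0.01,-1,0,0,0,0,0,0,-1]'

```text
time_s: 14.3
eef_pos: [595.9, -42.9, 104.9]
ee_rot: [0.001, 0.777, 0.629, 0.0]
force: [-6.1, 0.7, 12.7]
grip_width: 0.153
grip_force: 50.3
```

```bash
python3 st.py
```

```text
14.3 [595.9 -42.9 104.9] F [-6.1  0.7 12.7] M [-0.13  1.31 -0.08] yaw 78.0 j6 -0.06 w 0.15328163249992846 50.34144937992096
```

>>> send_rows --targets '[0,0,5,0,0,0.006,-1,0,0,0,0,0,0,-1]'

```text
time_s: 14.55
eef_pos: [595.9, -42.9, 104.7]
ee_rot: [0.001, 0.804, 0.595, 0.0]
force: [-5.6, -0.6, 13.6]
grip_width: 0.152
grip_force: 50.4
```

```bash
python3 st.py
```

```text
14.55 [595.9 -42.9 104.7] F [-5.6 -0.6 13.6] M [-0.1   1.34 -0.07] yaw 73.0 j6 0.03 w 0.15197980855530727 50.43850064277649
```

>>> send_rows --targets '[0,0,5,0,0,0.006,-1,0,0,0,0,0,0,-1]'

```text
time_s: 14.8
eef_pos: [595.9, -42.9, 104.3]
ee_rot: [0.001, 0.829, 0.559, 0.0]
force: [-6.7, -0.6, 13.7]
grip_width: 0.153
grip_force: 50.5
```

```bash
python3 st.py
```

```text
14.8 [595.9 -42.9 104.3] F [-6.7 -0.6 13.7] M [-0.03  1.36 -0.09] yaw 68.0 j6 0.12 w 0.15324018856782967 50.529876351356506
```

The total drop of 17.2 mm fits a tight, engaged knob. Release, rise, and check.

>>> send_rows --targets '[0,0,0,0,0,0,0.2,0,0,0,0,0,0,0.2,0,0,0,0,0,0,0.2,0,0,0,0,0,0,0.2,0,0,0,0,0,-0.5,0.2]'

```text
time_s: 15.42
eef_pos: [594.6, -42.4, 130.9]
ee_rot: [-0.002, 0.83, 0.558, -0.002]
force: [0.1, -0.2, 1.0]
grip_width: 0.598
grip_force: 0.0
```

>>> send_rows --targets '[0,0,0,0,0,-0.9,0.2,0,0,0,0,0,-0.9,0.2,0,0,0,-0.6,0.8,0,0.2,0,0,0,-0.6,0.8,0,0.2,0,0,0,0,0,0,0.2]'

```text
time_s: 16.05
eef_pos: [658.0, -149.1, 238.3]
ee_rot: [-0.001, 0.831, 0.557, -0.001]
force: [-0.7, 1.1, 0.2]
grip_width: 0.602
grip_force: 0.0
```

>>> send_rows --targets '[0,0,0,0,0,0,0.2,0,0,0,0,0,0,0.2,0,0,0,0,0,0,0.2]'

```text
time_s: 16.42
eef_pos: [657.3, -144.7, 241.2]
ee_rot: [0.0, 0.829, 0.559, 0.0]
force: [0.5, -0.5, -0.1]
grip_width: 0.598
grip_force: 0.0
```

```bash
python3 st.py; python3 - <<'E'
from rig import eyes
import cv2,pickle
c=eyes.capture("wrist");pickle.dump(c,open("w5.pkl","wb"))
cv2.imwrite("pics/w5.png",c["img"][...,::-1])
E
```

```text
16.425 [ 657.3 -144.7  241.2] F [ 0.5 -0.5 -0.1] M [-0.02 -0.01 -0.03] yaw 67.9 j6 -0.0 w 0.5980498550190616 0.0
```

View pics/w5.png

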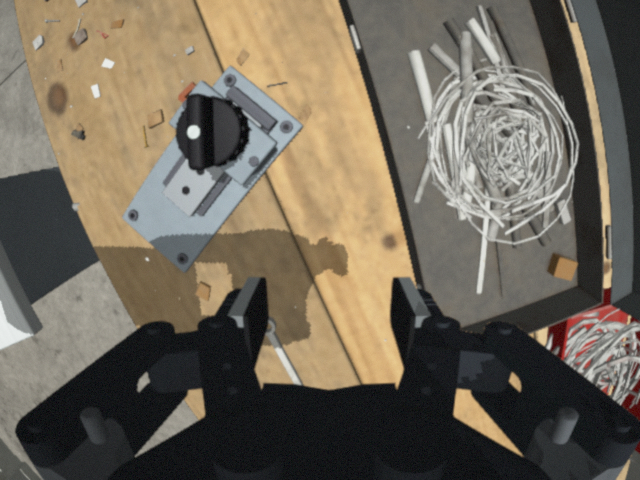

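The wing stayed at yaw 68°, which is 37° past its start, so the turn is at least 1.24 rad even from the lowest possible start. Now check the knob's height by finding the white dot again.

```bash
python3 - <<'E'
from rig import eyes
import pickle,cv2
from h import *
D=pickle.load(open("c0.pkl","rb"));S0=D["side"];S=eyes.capture("side");T0=D["top"];T=eyes.capture("top")
def dot(im,x0,x1,y0,y1):
    g=im.min(2)[y0:y1,x0:x1].astype(float);k=np.unravel_index(g.argmax(),g.shape);w=np.clip(g-120,0,None)
    m=np.zeros_like(w);m[max(0,k[0]-2):k[0]+3,max(0,k[1]-2):k[1]+3]=1;w*=m;ys,xs=np.mgrid[y0:y1,x0:x1];return (w*xs).sum()/w.sum(),(w*ys).sum()/w.sum(),g.max()
for c in(S0,S): print("side",dot(c["img"],322,338,230,248))
for c in(T0,T): print("top",dot(c["img"],338,356,226,242))
a=dot(S["img"],322,338,230,248);b=dot(T["img"],338,356,226,242);a0=dot(S0["img"],322,338,230,248);b0=dot(T0["img"],338,356,226,242)
print("before",tri([ray(S0,*a0[:2]),ray(T0,*b0[:2])]),"after",tri([ray(S,*a[:2]),ray(T,*b[:2])]))
w=pickle.load(open("w5.pkl","rb"))
print("after on axis: side ray at x594", end=" ");o,d=ray(S,*a[:2]);l=(-43.5-o[1])/d[1];print(o+l*d)
o,d=ray(S0,*a0[:2]);l=(-43.5-o[1])/d[1];print(o+l*d)
E
```

```text
side (np.float64(329.56666666666666), np.float64(236.4952380952381), np.float64(159.0))
side (np.float64(328.97714285714284), np.float64(241.26857142857142), np.float64(158.0))
top (np.float64(346.7874251497006), np.float64(233.06586826347305), np.float64(205.0))
top (np.float64(346.7311320754717), np.float64(234.04559748427673), np.float64(195.0))
before [594.65581958 -43.40700895 143.80754338] after [593.72243487 -43.71643137 131.77265355]
after on axis: side ray at x594 [594.54174671 -43.5        131.6871957 ]
[595.62396043 -43.5        143.90432367]
```

The knob sits 12 mm lower than at the start, giving a lift of about -17 mm: engaged and tight. The bar is home and the arm is clear.

```bash
python3 -c "
from rig import job
print(job.finish_job())"
```

```text
the job is handed in; nothing more can be done
None
```

The job is handed in (no verdict was returned): the bar is home against the stop and clamped, with the knob's drop and turn measured as tight (the foot's force itself could not be read); the arm is clear and never went near the tape measure, spanner or marker.

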